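# Take a dipstick reading on the planer's gear unit

## Robot

A 6-joint arm with a two-finger parallel gripper is mounted at the origin on the work surface. World frame = base frame: x ahead of the robot, y to its left, z up, the work surface at z = 0. Lengths are in mm, angles in rad, forces in N, time in s.
With the tool pointing down it reaches from about 350 to 875 mm from the base axis. Payload 4.2 kg.
Tool frame: the origin (TCP) lies midway between the tips of the shut fingers; the grasp point (between the pads) lies 19 mm behind it; z points along the fingers, y is the line along which they close (so a half turn about z gives the same grasp; the last joint's range is limited). The gripper opens to 85 mm and grips with 20 to 120 N. Pads are 22 mm wide; open, the fingers measure 114 mm over their backs; the gripper's body (76 mm by 85 mm) begins 54 mm behind the grasp point. The pads swing forward as they close: fully open they stand 13 mm farther back than shut.
Start: joints at [-0.865, 0.385, 0.008, 0, -1.194, -0.259], TCP at [270.063, -563.618, 231.312] pointing down, gripper open.
Joint ranges: [-3.14, 3.14], [-1.21, 2.06], [-1.07, 1.41], [-3.16, 2.05], [-2.99, -0.16], [-3.1, 3.1]. Speed limits (rad/s): [2.79, 2.79, 3.14, 3.14, 3.14, 3.14].

## Interface

Orientations are given as a unit quaternion [x, y, z, w].
In Python, from bench import arm, eyes, nets gives the robot as it stands.
- The arm moves only by the tool apply_moves, never from a script. Its arguments are lists of equal length, an entry for each row: "delta_rot": the turn, a rotation vector about the tool's x, y, z as a fraction of full scale, a list of three; "xyz": the shift along the tool's x, y, z as a fraction of full scale, a list of three; "hand": the gripper command: -1 is fully open, 1 is shut, values between are in proportion. In form: {"delta_rot": [[ax, ay, az], ...], "xyz": [[dx, dy, dz], ...], "hand": [hand, ...]}. A call has 1 to 20 rows; each row shifts and turns the commanded pose from where the row before left it, along the tool's axes as they then stand; what a row does not reach is not made up. Full scale, the value 1, is 0.025 m for a shift and 6 degrees for a turn. A row lasts 1/12 s, in which the tool goes at most 41.7 mm and 7.16 degrees, less where a joint would pass 70% of its speed; a pose out of reach is approached as far as the arm can. A call with a number of a shift or a turn outside -1 to 1 is refused whole. A call with a gripper value outside its range is refused whole. The fingers move at their own pace and stop on an object; the grip force is fixed at half the most. Time passes only in rows, so rows that do not move let the fingers close. It gives the time, the measured TCP pose, the force, the opening and the grip force at its end, in the units of the state.
- arm.read_state(): the state, without advancing time (a new reading comes with each control period).
- eyes.get_image(name): name is "scene" or "top" or "wrist"; returns a dict with "frame" (384x512x3 uint8, red, green, blue), "range_z" (384x512 float32, mm along the optical axis (not along the pixel's ray), 0 where there is no reading), "camera_matrix" (3x3 intrinsics, pixels), "R" (3x3) and "t" (3): a world point X has camera coordinates R X + t; the wrist camera has in their place "hand_eye" (4x4, takes a point from camera to tool coordinates, whose origin is the TCP and whose axes are the flange's). Camera axes: x right, y down, z forward; pixel columns grow to the right and rows downward; lengths in mm; the calibration is good to about 2 mm. A picture is of the moment at which its call begins: read the wrist's pose just before it.
- arm.job_done(): hands the job in; it is judged then, once.
Trained networks look in a picture, given as the dict that the camera call returned (one of the last four; its "shot" number tells which), for a name from the list of things; names that differ only in an ending like _2 or _b are one class to them, and where a whole thing is asked for, a point or a joint stands for the part that bears it (a point fixed in the world has none). Each returns a list of dicts, best first, with "score" (0 to 1); they miss things now and then, are a little off and sometimes report something else, mostly with a low value. They report only what shows in the picture. A call takes as long as a camera call. They do not tell look-alikes from the thing itself.
- nets.look_for(name, picture): "bbox" ([left, top, right, bottom] in pixels, round what is visible of it).
- nets.masks_of(name, picture): "region" (384x512 bool, what is visible of it) and "bbox" ([left, top, right, bottom] in pixels, round what is visible of it).
The state is a dict: "clock": time; "joints": joint angles; "joint_vel": joint speeds; "joint_efforts": joint torques, N m; "position": TCP position; "ee_rot": TCP orientation; "contact_force": force on the tool from outside, world axes, zero at the start; "wrist_torque": the same for the moment, N m; "gripper_width": finger opening in mm; "grasp_force": force on a finger pad.
Only numpy, scipy, OpenCV 4.12 (cv2) and the standard library are available. Lean on these libraries where they do the work, as an engineer would, in place of code of your own. Each camera call takes 0.05 s, during which the arm holds its last target. There are 200 camera calls.

## Task

Check the oil in the green gear unit: take the gauge rod with the collar (the square-handled one) out of the wooden tool block, lower it gently upright into the unit's steel guide tube until its collar stops on the mouth, and draw it right out again. Then hold the rod level and still for reading, with its tip over the aluminium drip tray and at least 10 cm above the bench, and finish still holding it in the gripper: do not put it down. Leave the awl and all the other things on the bench where they are.

Things in the scene. Friction and masses are not known exactly. Their poses are not given: they have to be found in the camera images.
- gauge: Loose gauge rod, 0.11 kg. Origin on its axis at the collar's underside; +z from tip to handle. Steel rod 8 mm thick to 100 mm below the origin; collar disc 32 mm across, z = 0 to 8 mm; square wooden handle 22 x 22 mm, z = 8 to 58 mm, flat faces across its x and y. Starts upright, at any yaw, in one of the tool block's two holes, collar on the block's top.
- gauge_handle (a point): Centre of the gauge's square wooden handle, 33 mm above the collar's underside along the gauge's +z; axes as the gauge's.
- gauge_tip (a point): End of the steel rod, 100 mm below the collar's underside along the gauge's -z.
- gearbox: Fixed green cast gear unit: base plate 190 x 170 mm, housing 160 x 150 mm, 75 mm high. Origin under its centre, z up, turned up to 20 degrees. The steel guide tube stands upright at x = -25 mm, y = 0 of this frame. The breather plug (97 mm high, at x = 45, y = 35 mm) and the shaft stub on its -y side are not used. It may stand on the robot's left or right.
- tube_mouth (a point): Centre of the guide tube's open mouth, 125 mm above the bench, tube axis vertical. Bore 13 mm, widening to 23 mm over the top 12 mm; rim 35 mm across, the collar stops flat on it. The bore is open to 10 mm above the bench, so that the rod does not reach the bottom when the collar stops.
- stand: Fixed light-wood tool block 70 x 170 x 115 mm (x, y, z). Origin at the centre of its underside, z up; it may be turned some 20 degrees. Two upright through holes, 13 mm in diameter, at x = 0, y = -55 and +55 mm. One holds the gauge, the other the awl. It stands on the other side of the tray from the gear unit.
- awl: Bystander in the tool block's other hole: awl with a round wooden handle up to 26 mm across and 34 mm high above the block, no collar. Origin on its axis where the handle rests on the block's top (115 mm above the bench).
- tray: Fixed shallow aluminium drip tray, 200 x 160 mm (x, y), 18 mm high. Origin at the centre of its underside, z up; it may be turned some 17 degrees.
- pickup: Bystander: steel-covered guitar pickup, 32 x 78 x 18 mm, lying loose beyond the tray. Origin under its centre.
- sanding_block: Bystander: cork block 100 x 60 x 32 mm. Origin under its centre.
- tape_roll: Bystander: roll of tape lying flat, 90 mm across, 24 mm high, lying beyond the tray. Origin under its centre.
- pot_knob: Bystander: small steel knob, 20 mm across, 18 mm high, lying beyond the tray. Origin under its centre.
- glue: Bystander: white glue bottle, 60 mm across, 150 mm high. Origin under its centre.
- screw_jar: Bystander: glass jar with a steel lid, 68 mm across, 85 mm high. Origin under its centre.
- screwdriver: Bystander: screwdriver 190 mm long, lying flat.
Mind the look-alikes: they are no part of the job. Leave any purple look-alike of the gauge alone.

How it is judged (in metres and radians):
On the way, in this order (a step that is already met when the one before it is completed fails the run):
1. the gauge stands upright in the guide tube with its collar stopped on the mouth, while the gripper holds it (z of gauge in the frame of tube_mouth below 0.004 m and horizontal distance between gauge and tube_mouth below 0.005 m and angle between gauge's own z axis and vertical below 0.1 rad and linear speed of gauge below 0.05 m/s and contact force between gauge and the fingers above 0.5 N), for 0.2 s.
2. the gauge is drawn right out: its tip is clear above the tube's mouth (z of gauge_tip in the frame of tube_mouth above 0.01 m and contact force between gauge and the fingers above 0.5 N), for 0.1 s.
At the end, for the whole second after the job is handed in: The gripper holds the gauge still (under 20 mm/s and 0.1 rad/s), touching none of gear unit, tool block and tray; its rod lies within 0.2 rad (11 degrees) of level in any direction, its tip over the tray's outline and more than 100 mm above the bench (angle between gauge's own z axis and vertical between 1.37 and 1.77 rad and x of gauge_tip in the frame of tray between -0.1 and 0.1 m and y of gauge_tip in the frame of tray between -0.08 and 0.08 m and height (world z) of gauge_tip above 0.1 m and contact force between gauge and the fingers above 0.5 N and linear speed of gauge below 0.02 m/s and angular speed of gauge below 0.1 rad/s and contact force between gauge and gearbox below 0.1 N and contact force between gauge and stand below 0.1 N and contact force between gauge and tray below 0.1 N); the arm keeps its last pose, push and grip.
It fails at once if the gauge is forced into or against the gear unit (over 45 N) (contact force between gauge and gearbox above 45 N).
It fails at once if the awl or another bystander is moved by more than 20 mm (distance of any of pickup, sanding_block, tape_roll, pot_knob, glue, screw_jar, screwdriver, awl from where it was at the start of the episode above 0.02 m).
It also fails if it takes over 51 s, if anything falls off the work surface, if the arm or the gripper's body presses on something with over 40 N, if the wrist force passes 120 N, or if a joint passes its speed limit or range.

## Working session

There is one attempt and no reset: what is moved stays moved. The work goes in short steps, Python scripts to look and compute and a tool call to move; the robot and the scene stay as the last step left them, time stands still between calls to the robot, and variables do not carry over. Pictures are saved under pics/ and viewed, at most 10 in all, crops included, and the job is handed in when it is done.

Besides the shell and the picture viewer there is one more tool, called after "Emit:" as a command line: name --argument value ..., lists and objects as JSON in quotes. apply_moves: Moves the arm, as the interface text tells. Its arguments: {"type":"object","properties":{"delta_rot":{"type":"array"},"xyz":{"type":"array"},"hand":{"type":"array"}},"required":["delta_rot","xyz","hand"]}

```bash
mkdir -p pics
cat > h.py <<'E'
import numpy as np,cv2
from bench import arm,eyes,nets
from scipy.spatial.transform import Rotation as Ro
def cloud(im):
    K=np.array(im["camera_matrix"]);z=im["range_z"].astype(float)
    v,u=np.mgrid[:z.shape[0],:z.shape[1]]
    P=np.stack([(u-K[0,2])/K[0,0]*z,(v-K[1,2])/K[1,1]*z,z],-1)
    if "R" in im: W=(P-np.array(im["t"]))@np.array(im["R"])
    else:
        s=arm.read_state();H=np.array(im["hand_eye"]);T=P@H[:3,:3].T+H[:3,3]
        W=T@Ro.from_quat(s["ee_rot"]).as_matrix().T+np.array(s["position"])
    W[z==0]=np.nan
    return W
def save(n,im,box=None,sc=1):
    f=im["frame"][:,:,::-1]
    if box: f=f[box[1]:box[3],box[0]:box[2]]
    cv2.imwrite("pics/"+n,cv2.resize(f,None,fx=sc,fy=sc,interpolation=cv2.INTER_CUBIC))
E
python3 - <<'E'
from h import *
t=eyes.get_image("top");s=eyes.get_image("scene")
f=np.hstack([t["frame"],s["frame"]])[:,:,::-1]
cv2.imwrite("pics/a.png",cv2.resize(np.vstack([t["frame"],s["frame"]])[:,:,::-1],None,fx=.78,fy=.78))
for im,nm in((t,"top"),(s,"scene")):
    W=cloud(im)
    for n in["gauge","awl","stand","gearbox","tray"]:
        for d in nets.masks_of(n,im)[:3]:
            p=W[d["region"]];p=p[~np.isnan(p[:,0])]
            print(nm,n,round(d["score"],2),np.round(d["bbox"]),np.round(np.median(p,0)) if len(p) else None,np.round(np.percentile(p[:,2],95)) if len(p) else None)
print(arm.read_state())
E
```

```text
top gauge 0.61 [120. 194. 137. 204.] [579. 405. 151.] 162.0
top gauge 0.53 [153. 227. 164. 240.] [478. 318. 150.] 162.0
top gauge 0.34 [337. 201. 409. 259.] [ 470. -313.   75.] 86.0
top stand 0.92 [151. 178. 216. 217.] [578. 244. 115.] 121.0
top gearbox 0.74 [194. 140. 222. 170.] [726. 175.  24.] 29.0
top gearbox 0.58 [337. 203. 410. 258.] [ 471. -314.   75.] 86.0
top tray 0.69 [222. 127. 277. 141.] [788.   5.  23.] 29.0
top tray 0.67 [233. 191. 298. 254.] [506.  -1.   5.] 18.0
scene gauge 0.9 [381. 260. 407. 287.] [589. 410. 126.] 158.0
scene gauge 0.8 [355. 184. 376. 221.] [478. 257. 126.] 157.0
scene gauge 0.64 [354. 219. 370. 245.] [582. 308. 153.] 173.0
scene awl 0.19 [252. 247. 292. 281.] [735. 176.  22.] 25.0
scene stand 0.93 [298. 201. 377. 273.] [606. 255. 111.] 116.0
scene gearbox 0.79 [178.  78. 250. 143.] [ 496. -292.   71.] 90.0
scene tray 0.86 [240. 136. 321. 214.] [513.   1.   3.] 16.0
{'clock': 0.6, 'joints': array([-8.65444705e-01,  3.84653360e-01,  7.91152626e-03, -4.55743535e-05,
       -1.19399814e+00, -2.58643677e-01]), 'joint_vel': array([ 0.0012361 , -0.00152366, -0.00206256, -0.00071221,  0.00152667,
       -0.00040551]), 'joint_efforts': array([ 2.82047140e-04, -3.91830432e+01,  1.88529861e+01,  4.18880135e+00,
       -4.00885119e-04,  1.30687405e-05]), 'position': array([ 270.04715514, -563.62174148,  231.33800553]), 'ee_rot': array([-2.21493347e-01,  9.75161882e-01, -1.51422678e-05,  3.18349728e-05]), 'contact_force': array([-0.13148362,  0.91199658, -0.76420127]), 'wrist_torque': array([-0.01097009,  0.05327511, -0.00991244]), 'grasp_force': 0.0, 'gripper_width': 85.52141510432601}
```

View pics/a.png

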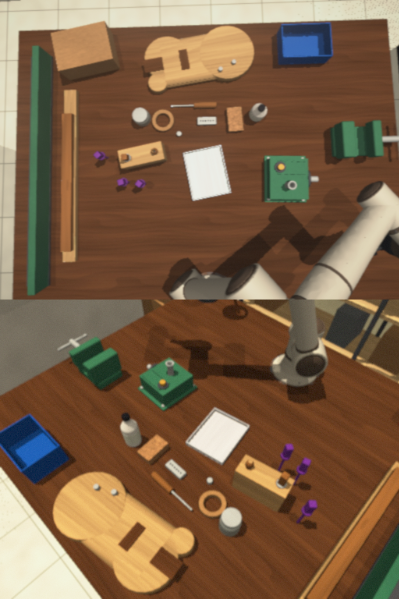

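The top image (left at 0.78 scale) shows the robot, the green unit on the right at about (290,178), the tray at (207,172) and the block at (141,155). Three purple look-alikes stand at about (100,156), (122,183) and (140,184). The two handles in the block need a close crop.

Run:
```python
from h import *
t=eyes.get_image("top");s=eyes.get_image("scene")
a=cv2.resize(t["frame"][165:255,110:230],None,fx=5,fy=5,interpolation=2)[:,:,::-1]
b=cv2.resize(s["frame"][170:300,290:420],None,fx=4.6,fy=4.6,interpolation=2)[:,:,::-1]
a=a[:300];b=b[:598]
c=np.zeros((598,800,3),np.uint8);a=cv2.resize(t["frame"][175:250,115:225][:,:,::-1],(400,273),interpolation=2)
c[:273,:400]=a
g=cv2.resize(t["frame"][190:270,330:420][:,:,::-1],(360,320),interpolation=2);c[276:596,:360]=g
c[:400,400:]=cv2.resize(s["frame"][170:300,290:420][:,:,::-1],(400,400),interpolation=2)
cv2.imwrite("pics/b.png",c)
for nm,im in(("t",t),("s",s)):
    W=cloud(im);x=W[...,0];y=W[...,1];z=W[...,2]
    m=(abs(x-585)<80)&(y>160)&(y<350)
    T=m&(abs(z-115)<5); p=W[T][:,:2].astype(np.float32); print(nm,"stand",len(p),cv2.minAreaRect(p))
    H=(m&(z>128)).astype(np.uint8); n,l,st,_=cv2.connectedComponentsWithStats(H)
    for i in range(1,n):
        q=W[l==i]
        if len(q)>5: print(st[i],np.round(np.median(q,0)),q.max(0).round(),q.min(0).round(),np.median(im["frame"][l==i],0))
    m=(abs(x-480)<130)&(y<-180)&(y>-440)
    for lo,hi in((70,80),(90,110),(115,135)):
        q=W[m&(z>lo)&(z<hi)]; 
        if len(q)>3:print(lo,len(q),np.round(q.mean(0)),cv2.minAreaRect(q[:,:2].astype(np.float32)))
    q=W[(abs(x-500)<140)&(abs(y)<140)&(z>12)&(z<24)]
    print("tray",len(q),cv2.minAreaRect(q[:,:2].astype(np.float32)))
```

```text
t stand 1051 ((580.4505004882812, 252.37110900878906), (71.16171264648438, 171.1033935546875), 10.907293319702148)
[193 190   9   8  40] [589. 194. 144.] [601. 209. 151.] [580. 186. 129.] [130.5  95.   63. ]
[155 197  10   9  82] [569. 302. 171.] [581. 315. 178.] [559. 294. 130.] [169. 112.  68.]
70 2046 [ 470. -323.   76.] ((471.6589660644531, -325.70977783203125), (160.5854034423828, 158.9798126220703), 87.82939147949219)
90 67 [ 503. -294.   99.] ((484.62042236328125, -300.9912109375), (95.90737915039062, 22.302392959594727), 21.25963592529297)
115 78 [ 448. -322.  125.] ((447.3211669921875, -321.1451721191406), (30.04528045654297, 29.77922821044922), 85.66108703613281)
tray 338 ((506.9658203125, -0.9225387573242188), (200.1033477783203, 160.05397033691406), 10.05660629272461)
s stand 1604 ((582.9769897460938, 252.13491821289062), (73.09455108642578, 170.05239868164062), 11.301614761352539)
[315 205  11  12  75] [600. 203. 140.] [606. 211. 150.] [586. 188. 128.] [120.  77.  40.]
[356 221  16  19 180] [582. 307. 167.] [585. 318. 174.] [563. 295. 128.] [126.   88.5  47. ]
70 1488 [ 482. -318.   74.] ((475.71527099609375, -325.85980224609375), (163.3828887939453, 162.6905517578125), 87.60443878173828)
90 81 [ 489. -300.   98.] ((488.1839599609375, -303.5722351074219), (97.09664154052734, 23.785526275634766), 22.666807174682617)
115 61 [ 450. -320.  121.] ((450.8746337890625, -320.746337890625), (32.002098083496094, 30.07387924194336), 70.96780395507812)
tray 350 ((509.775634765625, -0.48693084716796875), (202.50840759277344, 160.8657989501953), 9.904844284057617)
```

View pics/b.png

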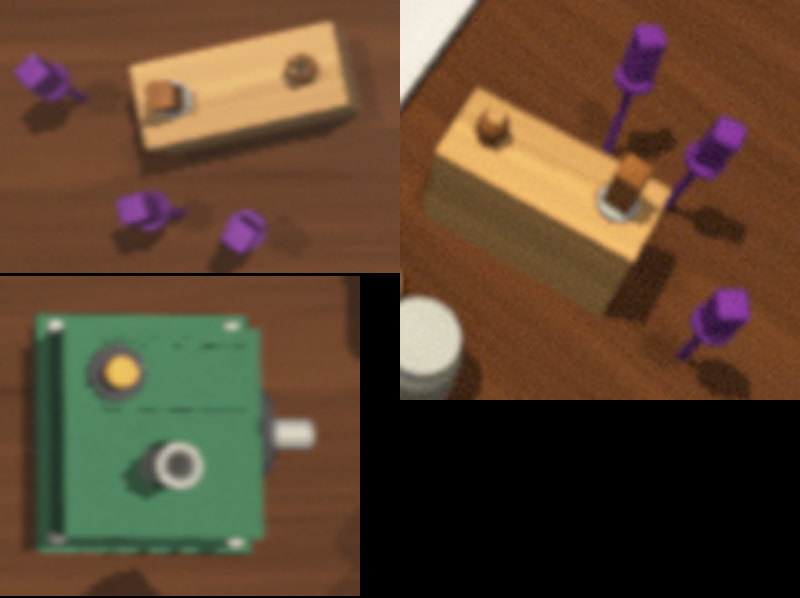

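Candidates: square-handled wooden rod with a silver collar, block's +y end, at (160,100) in the crop (top image pixel ~(159,202)). Round-handled awl without a collar at (300,68). Purple look-alikes at (45,78), (145,210), (243,232). I choose the first one. Its position is about (571,306).

Emit:
apply_moves --delta_rot '[[0,0,0],[0,0,0],[0,0,0],[0,0,0],[0,0,0],[0,0,0],[0,0,0],[0,0,0],[0,0,0],[0,0,0],[0,0,0],[0,0,0],[0,0,0],[0,0,0],[0,0,0],[0,0,0],[0,0,0],[0,0,0],[0,0,0],[0,0,0]]' --xyz '[[-0.9,0.9,-0.15],[-0.9,0.9,-0.15],[-0.9,0.9,-0.15],[-0.9,0.9,-0.15],[-0.9,0.9,-0.15],[-0.9,0.9,-0.15],[-0.9,0.9,-0.15],[-0.9,0.9,-0.15],[-0.9,0.9,-0.15],[-0.9,0.9,-0.15],[-0.9,0.9,-0.15],[-0.9,0.9,-0.15],[-0.9,0.9,-0.15],[-0.9,0.9,-0.15],[-0.9,0.9,-0.15],[-0.9,0.9,-0.15],[-0.9,0.9,-0.15],[-0.9,0.9,-0.15],[-0.9,0.9,-0.15],[-0.9,0.9,-0.15]]' --hand '[-1,-1,-1,-1,-1,-1,-1,-1,-1,-1,-1,-1,-1,-1,-1,-1,-1,-1,-1,-1]'

```text
clock: 2.37
position: [481.6, 38.3, 306.9]
ee_rot: [-0.222, 0.975, 0.0, 0.0]
contact_force: [0.6, 0.5, 0.0]
gripper_width: 85.3
grasp_force: 0.0
```

Emit:
apply_moves --delta_rot '[[0,0,0],[0,0,0],[0,0,0],[0,0,0],[0,0,0],[0,0,0],[0,0,0],[0,0,0],[0,0,0]]' --xyz '[[-0.9,0.9,0],[-0.9,0.9,0],[-0.9,0.9,0],[-0.9,0.9,0],[-0.9,0.9,0],[-0.9,0.9,0],[-0.5,0.5,0],[0,0,0],[0,0,0]]' --hand '[-1,-1,-1,-1,-1,-1,-1,-1,-1]'

```text
clock: 3.12
position: [550.7, 234.1, 305.6]
ee_rot: [-0.222, 0.975, -0.0, -0.001]
contact_force: [-0.9, 0.1, 0.1]
gripper_width: 85.6
grasp_force: 0.0
```

Run:
```python
from h import *
st=arm.read_state();print(st["position"],st["ee_rot"],st["joints"])
w=eyes.get_image("wrist");save("c.png",w);print(np.round(w["hand_eye"],2))
W=cloud(w);x,y,z=W[...,0],W[...,1],W[...,2]
H=((z>165)&(z<185)&(abs(x-571)<40)&(abs(y-306)<40)).astype(np.uint8)
n,l,s,_=cv2.connectedComponentsWithStats(H)
for i in range(1,n):
    q=W[l==i]
    if len(q)>20: print(s[i],q.mean(0).round(1),cv2.minAreaRect(q[:,:2].astype(np.float32)))
```

```text
[550.65935863 234.11429668 305.58958535] [-2.22148682e-01  9.75012563e-01 -2.62018564e-04 -6.29238424e-04] [ 6.72306314e-01  2.99308593e-01  6.70606839e-02 -7.51920744e-05
 -1.33990968e+00 -1.79504994e+00]
[[  -0.     -0.95   -0.31   77.61]
 [   1.     -0.     -0.      0.8 ]
 [   0.     -0.31    0.95 -141.96]
 [   0.      0.      0.      1.  ]]
[299 215  29  28 562] [571.7 304.4 171.8] ((572.868896484375, 305.4450988769531), (21.827253341674805, 21.699661254882812), 4.440075874328613)
```

View pics/c.png

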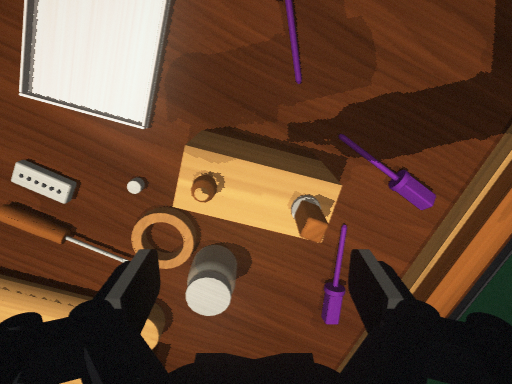

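The wrist image shows the square handle with its silver collar at (310,215), the awl at (205,185), and the purple look-alikes at (335,300), (410,188) and (293,40). Checking clearance to the purple ones for the fingers.

Run:
```python
from h import *
for n in("wrist","top","scene"):
    im=eyes.get_image(n);W=cloud(im);f=im["frame"].astype(int)
    m=(f[...,2]>f[...,1]+35)&(f[...,0]>f[...,1]+20)&(abs(W[...,0]-573)<130)&(abs(W[...,1]-305)<130)
    k,l,s,_=cv2.connectedComponentsWithStats(m.astype(np.uint8))
    for i in range(1,k):
        q=W[l==i]
        if len(q)>20: print(n,q.min(0).round(),q.max(0).round(), np.hypot(q[:,0]-573,q[:,1]-305).min().round())
```

```text
wrist [443. 240.   4.] [456. 254.  11.] 129.0
wrist [489. 333.   0.] [524. 435.  33.] 84.0
wrist [602. 404.  -0.] [693. 435.  18.] 104.0
wrist [696. 425.  17.] [703. 435.  31.] 175.0
scene [484. 336.  -6.] [524. 435.  32.] 86.0
scene [597. 404.  -5.] [703. 435.  30.] 104.0
```

Emit:
apply_moves --delta_rot '[[0,0,0],[0,0,0],[0,0,0],[0,0,0],[0,0,0.88],[0,0,0.88],[0,0,0.88],[0,0,0.89],[0,0,0],[0,0,0],[0,0,0],[0,0,0],[0,0,0]]' --xyz '[[-0.51,0.55,0],[-0.51,0.55,0],[-0.51,0.55,0],[-0.5,0.54,0],[0,0,0],[0,0,0],[0,0,0],[0,0,0],[0,0,0.8],[0,0,0.8],[0,0,0.8],[0,0,0],[0,0,0]]' --hand '[-0.4,-0.4,-0.4,-0.4,-0.4,-0.4,-0.4,-0.4,-0.4,-0.4,-0.4,-0.4,-0.4]'

```text
clock: 4.4
position: [572.7, 303.6, 246.1]
ee_rot: [-0.038, 0.999, -0.001, -0.001]
contact_force: [0.2, -0.8, 1.0]
gripper_width: 59.7
grasp_force: 0.0
```

Run:
```python
from h import *
st=arm.read_state();R=Ro.from_quat(st["ee_rot"]).as_matrix();print(st["position"],R.round(3).tolist(),st["joints"].round(2),st["gripper_width"])
w=eyes.get_image("wrist");save("d.png",w)
W=cloud(w);x,y,z=W[...,0],W[...,1],W[...,2]
H=((z>167)&(z<182)&(abs(x-571)<25)&(abs(y-306)<25)).astype(np.uint8)
n,l,s,_=cv2.connectedComponentsWithStats(H)
for i in range(1,n):
    q=W[l==i]
    if len(q)>20:
        r=cv2.minAreaRect(q[:,:2].astype(np.float32));print(s[i],q.mean(0).round(1),r,((np.r_[r[0],175]-st["position"])@R).round(1))
```

```text
[572.69154714 303.58756207 246.11172621] [[-0.997, -0.076, -0.001], [-0.076, 0.997, -0.002], [0.001, -0.001, -1.0]] [ 0.74  0.42  0.09  0.   -1.25 -2.23] 59.66541299338293
[242 183  32  31 936] [572.2 307.4 173.2] ((573.0873413085938, 307.63189697265625), (21.561948776245117, 21.95697021484375), 4.149425029754639) [-0.8  4.1 71.1]
```

View pics/d.png

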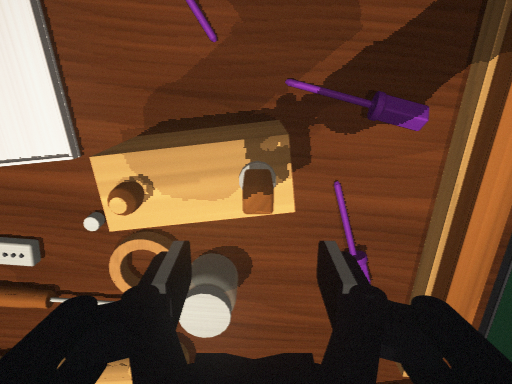

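The handle is at (257,190), centred between the fingers, and nothing is in their way. Descending and gripping.

Emit:
apply_moves --delta_rot '[[0,0,0],[0,0,0],[0,0,0],[0,0,0],[0,0,0],[0,0,0],[0,0,0],[0,0,0],[0,0,0],[0,0,0],[0,0,0],[0,0,0],[0,0,0],[0,0,0],[0,0,0],[0,0,0]]' --xyz '[[-0.02,0.14,0],[0,0,0.7],[0,0,0.7],[0,0,0.7],[0,0,0.7],[0,0,0.7],[0,0,0.7],[0,0,0.4],[0,0,0],[0,0,0],[0,0,0],[0,0,0],[0,0,0],[0,0,0],[0,0,0],[0,0,0]]' --hand '[-0.4,-0.4,-0.4,-0.4,-0.4,-0.4,-0.4,-0.4,-0.4,0,0.3,0.5,0.7,1,1,1]'

```text
clock: 5.78
position: [574.0, 308.8, 133.2]
ee_rot: [-0.039, 0.999, 0.001, 0.002]
contact_force: [-0.5, 0.4, 5.6]
gripper_width: 21.4
grasp_force: 59.2
```

Emit:
apply_moves --delta_rot '[[0,0,0],[0,0,0],[0,0,0],[0,0,0],[0,0,0],[0,0,0],[0,0,0],[0,0,0],[0,0,0],[0,0,0],[0,0,0],[0,0,0]]' --xyz '[[0,0,-0.2],[0,0,-0.4],[0,0,-0.6],[0,0,-0.8],[0,0,-0.8],[0,0,-0.8],[0,0,-0.8],[0,0,-0.8],[0,0,-0.6],[0,0,-0.2],[0,0,0],[0,0,0]]' --hand '[1,1,1,1,1,1,1,1,1,1,1,1]'

```text
clock: 6.78
position: [572.5, 308.1, 280.4]
ee_rot: [-0.038, 0.999, -0.0, -0.001]
contact_force: [0.2, 0.6, -1.7]
gripper_width: 21.6
grasp_force: 58.9
```

Run:
```python
from h import *
st=arm.read_state();R=Ro.from_quat(st["ee_rot"]).as_matrix();p=np.array(st["position"]);print(p,R.round(3).tolist(),st["joints"].round(2),st["gripper_width"])
for n in("wrist","scene","top"):
    im=eyes.get_image(n);W=cloud(im)
    if n!="top": save(f"e_{n}.png",im)
    T=(W-p)@R  # tool coords
    m=(np.hypot(T[...,0],T[...,1])<13)&(T[...,2]>25)&(W[...,2]>140)
    q=T[m]; print(n,len(q))
    if len(q)>10:
        for lo in(25,50,75,100):
            s=q[(q[:,2]>lo)&(q[:,2]<lo+25)]; print(lo,len(s),s.mean(0).round(1) if len(s) else "")
    # tube mouth ring
    x,y,z=W[...,0],W[...,1],W[...,2]
    r=W[(abs(x-450)<35)&(abs(y+321)<35)&(abs(z-125)<8)]
    if len(r)>10: print("ring",len(r),r.mean(0).round(1),cv2.minEnclosingCircle(r[:,:2].astype(np.float32)))
```

```text
[572.47331283 308.05626247 280.38814533] [[-0.997, -0.077, -0.002], [-0.077, 0.997, -0.0], [0.002, -0.0, -1.0]] [ 0.74  0.4   0.16 -0.   -1.33 -2.24] 21.633615296403402
wrist 308
25 1 [ 5.7  0.3 49.9]
50 145 [ 4.7  0.5 62.6]
75 107 [ 4.7  0.3 86.6]
100 55 [  4.8   0.5 107.4]
scene 75
25 13 [-1.2  0.5 44. ]
50 24 [-0.7 -0.1 63.7]
75 24 [-0.7  0.2 87.6]
100 14 [-9.000e-01  1.000e-01  1.073e+02]
ring 57 [ 450.7 -320.6  122. ] ((451.5396728515625, -322.18572998046875), 18.700284957885742)
top 10
ring 76 [ 447.3 -321.7  124.7] ((447.6366271972656, -320.68341064453125), 16.092084884643555)
```

View pics/e_wrist.png

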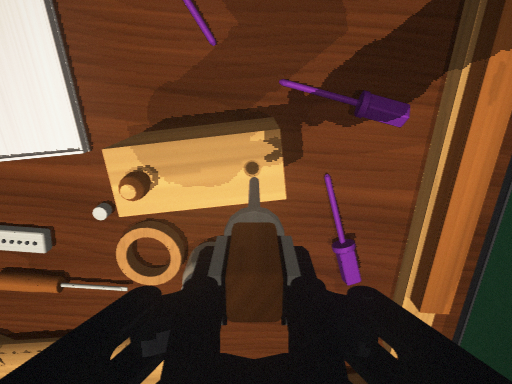

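The gauge is held straight (rod at about (253,190), ahead of the now empty hole at (252,168)). Travelling to the tube.

Emit:
apply_moves --delta_rot '[[0,0,0],[0,0,0],[0,0,0],[0,0,0],[0,0,0],[0,0,0],[0,0,0],[0,0,0],[0,0,0],[0,0,0],[0,0,0],[0,0,0],[0,0,0],[0,0,0],[0,0,0],[0,0,0],[0,0,0],[0,0,0],[0,0,0],[0,0,0]]' --xyz '[[0.25,-0.4,0],[0.25,-0.7,0],[0.25,-0.95,0],[0.25,-0.95,0],[0.25,-0.95,0],[0.25,-0.95,0],[0.25,-0.95,0],[0.25,-0.95,0],[0.25,-0.95,0],[0.25,-0.95,0],[0.25,-0.95,0],[0.25,-0.95,0],[0.25,-0.95,0],[0.25,-0.95,0],[0.25,-0.95,0],[0.25,-0.95,0],[0.25,-0.95,0],[0.25,-0.95,0],[0.25,-0.95,0],[0.25,-0.95,0]]' --hand '[1,1,1,1,1,1,1,1,1,1,1,1,1,1,1,1,1,1,1,1]'

```text
clock: 8.6
position: [482.7, -156.1, 280.5]
ee_rot: [-0.039, 0.999, 0.0, -0.001]
contact_force: [1.2, -0.8, -1.7]
gripper_width: 21.3
grasp_force: 58.9
```

Emit:
apply_moves --delta_rot '[[0,0,0],[0,0,0],[0,0,0],[0,0,0],[0,0,0],[0,0,0],[0,0,0],[0,0,0],[0,0,0],[0,0,0],[0,0,0],[0,0,0],[0,0,0],[0,0,0]]' --xyz '[[0.25,-0.85,0],[0.25,-0.85,0],[0.25,-0.85,0],[0.25,-0.85,0],[0.25,-0.85,0],[0.25,-0.85,0],[0.2,-0.7,0],[0.16,-0.4,0],[0,-0.2,0],[0,-0.1,0],[0,0,0],[0,0,0],[0,0,0],[0,0,0]]' --hand '[1,1,1,1,1,1,1,1,1,1,1,1,1,1]'

```text
clock: 9.77
position: [449.9, -320.0, 281.5]
ee_rot: [-0.039, 0.999, 0.0, 0.0]
contact_force: [0.6, -0.3, -0.8]
gripper_width: 21.3
grasp_force: 58.9
```

```bash
cat > m.py <<'E'
from h import *
from scipy.optimize import least_squares
import sys
st=arm.read_state();R=Ro.from_quat(st["ee_rot"]).as_matrix();p=np.array(st["position"]);print(p.round(1),R.round(3).tolist(),st["joints"].round(2))
for n in("wrist","top","scene"):
    im=eyes.get_image(n);W=cloud(im)
    if n!="top": save(sys.argv[1]+n+".png",im)
    T=(W-p)@R
    m=(np.hypot(T[...,0]-1,T[...,1])<9)&(T[...,2]>40)&(T[...,2]<108)
    q=T[m]
    if n!="wrist": cam=-np.array(im["R"]).T@np.array(im["t"]); cam=(cam-p)@R
    else: cam=np.array(im["hand_eye"])[:3,3]
    if len(q)>15:
        f=least_squares(lambda a:np.hypot(q[:,0]-a[0]-a[2]*(q[:,2]-110),q[:,1]-a[1]-a[3]*(q[:,2]-110))-4,[q[:,0].mean()-4*np.sign(cam[0]),q[:,1].mean(),0,0],loss="soft_l1")
        print(n,"rod in tool at tip",len(q),f.x.round(3),"surf",np.median(q,0).round(1))
    x,y,z=W[...,0],W[...,1],W[...,2]
    m=(abs(x-450)<28)&(abs(y+321)<28)&(abs(z-125)<5)&(np.hypot(T[...,0],T[...,1])>-1)
    r=W[m]
    if len(r)>10:
        c,rad=cv2.minEnclosingCircle(r[:,:2].astype(np.float32))
        print("ring",len(r),r.mean(0).round(1),np.round(c,1),round(rad,1),"tool",((np.r_[c,125]-p)@R).round(1))
E
python3 m.py f_
```

```text
[ 449.9 -320.   281.5] [[-0.997, -0.078, 0.0], [-0.078, 0.997, 0.0], [-0.0, 0.0, -1.0]] [-0.32  0.23 -0.09 -0.   -1.25 -1.17]
wrist rod in tool at tip 286 [ 1.37   0.56   0.002 -0.003] surf [ 4.8  0.7 73.7]
ring 530 [ 449.  -320.4  123.8] [ 450.7 -320.3] 16.7 tool [ -0.7  -0.4 156.5]
scene rod in tool at tip 53 [ 2.535  0.272  0.045 -0.015] surf [-0.5  2.9 75.7]
ring 44 [ 450.9 -320.3  122.8] [ 451.3 -319.7] 17.8 tool [-1.400e+00  1.000e-01  1.565e+02]
```

View pics/f_wrist.png

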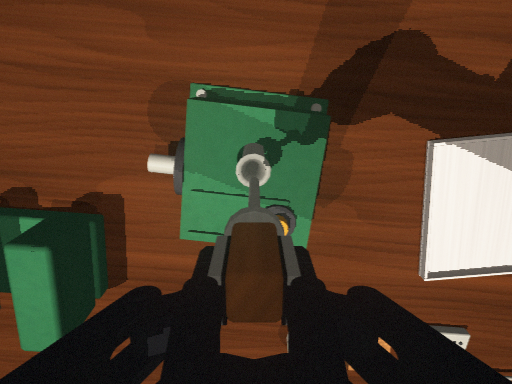

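The tube mouth is at (253,168), directly beneath the rod tip. A 2 mm correction is needed, then I lower into the funnel.

Emit:
apply_moves --delta_rot '[[0,0,0],[0,0,0],[0,0,0],[0,0,0],[0,0,0],[0,0,0],[0,0,0],[0,0,0]]' --xyz '[[-0.09,-0.03,0],[0,0,0.4],[0,0,0.4],[0,0,0.3],[0,0,0.3],[0,0,0.2],[0,0,0],[0,0,0]]' --hand '[1,1,1,1,1,1,1,1]'

```text
clock: 10.58
position: [451.9, -321.3, 241.0]
ee_rot: [-0.039, 0.999, 0.0, -0.0]
contact_force: [0.3, 0.6, -0.7]
gripper_width: 21.8
grasp_force: 58.9
```

```bash
python3 m.py g_
```

```text
[ 451.9 -321.3  241. ] [[-0.997, -0.077, -0.001], [-0.077, 0.997, 0.0], [0.001, 0.0, -1.0]] [-0.33  0.26 -0.15  0.   -1.16 -1.17]
wrist rod in tool at tip 286 [ 0.965  0.562  0.    -0.001] surf [ 4.5  0.9 73.4]
ring 732 [ 449.5 -320.3  124.2] [ 451.1 -320.3] 16.8 tool [  0.7   1.1 116. ]
scene rod in tool at tip 49 [ 0.492 -1.311 -0.017 -0.047] surf [-1.2  2.5 68.7]
ring 43 [ 451.1 -319.   123. ] [ 450.4 -320.3] 17.6 tool [  1.3   1.1 116. ]
```

Emit:
apply_moves --delta_rot '[[0,0,0],[0,0,0],[0,0,0],[0,0,0],[0,0,0],[0,0,0]]' --xyz '[[0,0.02,0.2],[0,0,0.2],[0,0,0.2],[0,0,0.2],[0,0,0],[0,0,0]]' --hand '[1,1,1,1,1,1]'

```text
clock: 11.23
position: [451.7, -320.7, 220.8]
ee_rot: [-0.039, 0.999, 0.0, -0.001]
contact_force: [-0.7, -0.3, -1.2]
gripper_width: 21.1
grasp_force: 58.9
```

Emit:
apply_moves --delta_rot '[[0,0,0],[0,0,0],[0,0,0],[0,0,0],[0,0,0],[0,0,0],[0,0,0],[0,0,0],[0,0,0],[0,0,0]]' --xyz '[[0,0,0.3],[0,0,0.3],[0,0,0.3],[0,0,0.3],[0,0,0.3],[0,0,0.3],[0,0,0.3],[0,0,0.2],[0,0,0],[0,0,0]]' --hand '[1,1,1,1,1,1,1,1,1,1]'

```text
clock: 12.07
position: [451.9, -320.8, 163.5]
ee_rot: [-0.039, 0.999, 0.0, -0.0]
contact_force: [-0.5, -0.7, -2.0]
gripper_width: 21.4
grasp_force: 58.9
```

Emit:
apply_moves --delta_rot '[[0,0,0],[0,0,0],[0,0,0],[0,0,0],[0,0,0],[0,0,0]]' --xyz '[[0,0,0.15],[0,0,0.15],[0,0,0.15],[0,0,0.1],[0,0,0],[0,0,0]]' --hand '[1,1,1,1,1,1]'

```text
clock: 12.57
position: [451.9, -320.7, 149.9]
ee_rot: [-0.039, 0.999, 0.0, -0.0]
contact_force: [0.2, 0.6, -1.9]
gripper_width: 21.5
grasp_force: 58.9
```

Emit:
apply_moves --delta_rot '[[0,0,0],[0,0,0],[0,0,0],[0,0,0],[0,0,0],[0,0,0]]' --xyz '[[0,0,0.04],[0,0,0.04],[0,0,0.04],[0,0,0],[0,0,0],[0,0,0]]' --hand '[1,1,1,1,1,1]'

```text
clock: 13.07
position: [452.0, -320.7, 147.1]
ee_rot: [-0.039, 0.999, -0.0, 0.0]
contact_force: [0.6, -0.7, -1.8]
gripper_width: 21.5
grasp_force: 58.9
```

Emit:
apply_moves --delta_rot '[[0,0,0],[0,0,0],[0,0,0],[0,0,0],[0,0,0],[0,0,0]]' --xyz '[[0,0,0.04],[0,0,0.04],[0,0,0.04],[0,0,0],[0,0,0],[0,0,0]]' --hand '[1,1,1,1,1,1]'

```text
clock: 13.57
position: [452.0, -320.7, 144.1]
ee_rot: [-0.039, 0.999, -0.0, -0.0]
contact_force: [0.7, 0.2, -1.5]
gripper_width: 21.3
grasp_force: 58.9
```

Emit:
apply_moves --delta_rot '[[0,0,0],[0,0,0],[0,0,0],[0,0,0],[0,0,0]]' --xyz '[[0,0,0.03],[0,0,0.03],[0,0,0],[0,0,0],[0,0,0]]' --hand '[1,1,1,1,1]'

```text
clock: 13.98
position: [452.1, -320.8, 143.2]
ee_rot: [-0.039, 0.999, -0.0, 0.0]
contact_force: [-2.3, 2.5, 4.0]
gripper_width: 21.3
grasp_force: 59.5
```

Contact at the predicted height. A slight extra press and hold, then a draw out.

Emit:
apply_moves --delta_rot '[[0,0,0],[0,0,0],[0,0,0],[0,0,0],[0,0,0]]' --xyz '[[0,0,0.02],[0,0,0],[0,0,0],[0,0,0],[0,0,0]]' --hand '[1,1,1,1,1]'

```text
clock: 14.4
position: [452.0, -320.8, 143.1]
ee_rot: [-0.039, 0.999, -0.0, 0.0]
contact_force: [-1.5, 2.5, 6.4]
gripper_width: 21.5
grasp_force: 60.2
```

Run:
```python
from h import *
print(arm.read_state()["contact_force"])
s=eyes.get_image("scene");save("i.png",s,(170,60,260,150),6)
w=eyes.get_image("wrist");save("iw.png",w)
```

```text
[-1.54563726  2.46967021  6.35148019]
```

View pics/iw.png

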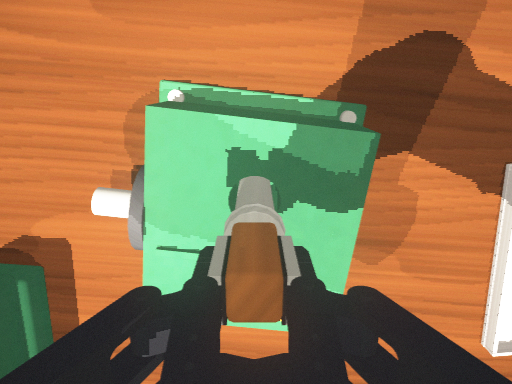

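The collar sits on the tube mouth at (255,215), with the rod upright. Drawing straight out, then moving to the tray.

Emit:
apply_moves --delta_rot '[[0,0,0],[0,0,0],[0,0,0],[0,0,0],[0,0,0],[0,0,0],[0,0,0],[0,0,0],[0,0,0],[0,0,0],[0,0,0],[0,0,0],[0,0,0],[0,0,0]]' --xyz '[[0,0,-0.2],[0,0,-0.4],[0,0,-0.6],[0,0,-0.7],[0,0,-0.7],[0,0,-0.7],[0,0,-0.7],[0,0,-0.7],[0,0,-0.7],[0,0,-0.7],[0,0,-0.7],[0,0,-0.4],[0,0,-0.2],[0,0,0]]' --hand '[1,1,1,1,1,1,1,1,1,1,1,1,1,1]'

```text
clock: 15.67
position: [452.2, -320.8, 328.0]
ee_rot: [-0.039, 0.999, -0.0, 0.001]
contact_force: [-0.0, 1.0, -2.5]
gripper_width: 21.7
grasp_force: 58.9
```

Emit:
apply_moves --delta_rot '[[0,0,0],[0,0,0],[0,0,0],[0,0,0],[0,0,0],[0,0,0],[0,0,0],[0,0,0],[0,0,0],[0,0,0],[0,0,0],[0,0,0],[0,0,0],[0,0,0],[0,0,0],[0,0,0],[0,0,0],[0,0,0],[0,0,0]]' --xyz '[[-0.05,0.4,0],[-0.05,0.7,0],[-0.05,0.8,0],[-0.05,0.8,0],[-0.05,0.8,0],[-0.05,0.8,0],[-0.05,0.8,0],[-0.05,0.8,0],[-0.05,0.8,0],[-0.05,0.8,0],[-0.05,0.8,0],[-0.05,0.8,0],[-0.05,0.8,0],[-0.05,0.8,0],[-0.05,0.8,0],[-0.04,0.8,0],[0,0.4,0],[0,0.1,0],[0,0,0]]' --hand '[1,1,1,1,1,1,1,1,1,1,1,1,1,1,1,1,1,1,1]'

```text
clock: 17.25
position: [446.5, 0.3, 326.4]
ee_rot: [-0.039, 0.999, -0.0, -0.001]
contact_force: [0.2, -0.4, -0.6]
gripper_width: 21.3
grasp_force: 59.0
```

Emit:
apply_moves --delta_rot '[[0,-0.4,0],[0,-0.7,0],[0,-0.7,0],[0,-0.7,0],[0,-0.7,0],[0,-0.4,0],[0,0,0]]' --xyz '[[0,0,0],[0,0,0],[0,0,0],[0,0,0],[0,0,0],[0,0,0],[0,0,0]]' --hand '[1,1,1,1,1,1,1]'

```text
clock: 17.83
position: [444.5, -1.8, 325.9]
ee_rot: [-0.038, 0.982, 0.007, 0.187]
contact_force: [-0.7, 0.1, -1.5]
gripper_width: 21.3
grasp_force: 59.0
```

Run:
```python
from h import *
st=arm.read_state();R=Ro.from_quat(st["ee_rot"]).as_matrix();p=np.array(st["position"])
print(p,R[:,2],"tip",p+118*R[:,2]-R[:,2]*0,st["joints"].round(3),st["contact_force"])
```

```text
[444.4791928   -1.82500655 325.87332464] [ 0.36590961  0.02726185 -0.93025102] tip [487.65652627   1.39189122 216.10370478] [ 0.458 -0.198 -0.532  0.177 -0.894 -2.04 ] [-0.71567132  0.07201333 -1.46823342]
```

Emit:
apply_moves --delta_rot '[[0,-0.4,0],[0,-0.7,0],[0,-0.7,0],[0,-0.7,0],[0,-0.7,0],[0,-0.7,0],[0,-0.4,0],[0,0,0]]' --xyz '[[0,0,0],[0,0,0],[0,0,0],[0,0,0],[0,0,0],[0,0,0],[0,0,0],[0,0,0]]' --hand '[1,1,1,1,1,1,1,1]'

```text
clock: 18.5
position: [447.3, -6.1, 326.4]
ee_rot: [-0.033, 0.919, 0.009, 0.393]
contact_force: [-0.1, -2.0, -2.1]
gripper_width: 21.8
grasp_force: 59.1
```

```bash
cat > s.py <<'E'
from h import *
st=arm.read_state();R=Ro.from_quat(st["ee_rot"]).as_matrix();p=np.array(st["position"])
print(p.round(1),R.round(3).tolist(),"tip",(p+118*R[:,2]).round(1),st["joints"].round(3),st["contact_force"].round(1),st["gripper_width"],st["grasp_force"])
E
python3 s.py
```

```text
[447.3  -6.1 326.4] [[-0.69, -0.067, 0.721], [-0.053, 0.998, 0.043], [-0.722, -0.008, -0.692]] tip [532.4  -1.1 244.8] [ 0.282 -0.354 -1.032  1.025 -0.188 -2.732] [-0.1 -2.  -2.1] 21.78186281701302 59.124138951301575
```

The arm is near its j3/j5 limits in this direction. I'll go back to vertical and tilt sideways (towards +y) instead, using j4.

Emit:
apply_moves --delta_rot '[[0,0.5,0],[0,0.8,0],[0,0.8,0],[0,0.8,0],[0,0.8,0],[0,0.8,0],[0,0.8,0],[0,0.8,0],[0,0.8,0],[0,0.8,0],[0,0,0],[0,0,0]]' --xyz '[[0,0,0],[0,0,0],[0,0,0],[0,0,0],[0,0,0],[0,0,0],[0,0,0],[0,0,0],[0,0,0],[0,0,0],[0,0,0],[0,0,0]]' --hand '[1,1,1,1,1,1,1,1,1,1,1,1]'

```text
clock: 19.5
position: [452.5, -4.2, 331.1]
ee_rot: [-0.033, 0.999, -0.001, 0.021]
contact_force: [-0.8, 0.0, -1.6]
gripper_width: 21.7
grasp_force: 59.1
```

Emit:
apply_moves --delta_rot '[[0,0,0],[0,0,0],[0,0,0],[0,0,0],[0,0,0],[0,0,0],[0,0,0],[0,0,0],[0,0,0],[0,0,0]]' --xyz '[[-0.2,-0.3,0],[-0.2,-0.6,0],[-0.2,-0.6,0],[-0.2,-0.6,0],[-0.2,-0.6,0],[-0.2,-0.6,0],[-0.2,-0.6,0],[-0.2,-0.5,0],[-0.2,-0.2,0],[0,0,0]]' --hand '[1,1,1,1,1,1,1,1,1,1]'

```text
clock: 20.33
position: [503.9, -118.5, 334.7]
ee_rot: [-0.032, 0.999, -0.003, 0.023]
contact_force: [-0.9, -0.5, -1.3]
gripper_width: 21.4
grasp_force: 59.1
```

Emit:
apply_moves --delta_rot '[[-0.4,0,0],[-0.7,0,0],[-0.7,0,0],[-0.7,0,0],[-0.7,0,0],[-0.7,0,0],[-0.7,0,0],[-0.4,0,0],[0,0,0],[0,0,0]]' --xyz '[[0,0,0],[0,0,0],[0,0,0],[0,0,0],[0,0,0],[0,0,0],[0,0,0],[0,0,0],[0,0,0],[0,0,0]]' --hand '[1,1,1,1,1,1,1,1,1,1]'

```text
clock: 21.17
position: [503.6, -118.1, 334.6]
ee_rot: [-0.037, 0.966, 0.255, 0.013]
contact_force: [-0.7, 0.1, -1.2]
gripper_width: 22.0
grasp_force: 59.2
```

```bash
python3 s.py
```

```text
[ 503.6 -118.1  334.6] [[-0.997, -0.078, 0.006], [-0.065, 0.867, 0.494], [-0.044, 0.492, -0.869]] tip [504.4 -59.7 232. ] [-0.237  0.245  0.153 -0.503 -1.601 -1.241] [-0.7  0.1 -1.2] 21.97195843669897 59.161845445632935
```

Emit:
apply_moves --delta_rot '[[-0.4,0,0],[-0.7,0,0],[-0.7,0,0],[-0.7,0,0],[-0.7,0,0],[-0.7,0,0],[-0.7,0,0],[-0.7,0,0],[0,0,0],[0,0,0]]' --xyz '[[0,0,0],[0,0,0],[0,0,0],[0,0,0],[0,0,0],[0,0,0],[0,0,0],[0,0,0],[0,0,0],[0,0,0]]' --hand '[1,1,1,1,1,1,1,1,1,1]'

```text
clock: 22.0
position: [503.8, -117.8, 334.0]
ee_rot: [-0.039, 0.859, 0.51, 0.002]
contact_force: [-0.1, 1.3, -0.8]
gripper_width: 21.3
grasp_force: 59.3
```

```bash
python3 s.py
```

```text
[ 503.8 -117.8  334. ] [[-0.997, -0.069, -0.037], [-0.065, 0.477, 0.876], [-0.043, 0.876, -0.481]] tip [499.4 -14.4 277.3] [-0.487  0.433  0.27  -0.946 -1.938 -1.1  ] [-0.1  1.3 -0.8] 21.267479751516877 59.2926424741745
```

28.8° remain to level.

Emit:
apply_moves --delta_rot '[[-0.4,0,0],[-0.7,0,0],[-0.7,0,0],[-0.7,0,0],[-0.7,0,0],[-0.7,0,0],[-0.6,0,0],[-0.3,0,0],[0,0,0],[0,0,0],[0,0,0],[0,0,0],[0,0,0]]' --xyz '[[0,0,0],[0,0,0],[0,0,0],[0,0,0],[0,0,0],[0,0,0],[0,0,0],[0,0,0],[0,0,0],[0,0,0],[0,0,0],[0,0,0],[0,0,0]]' --hand '[1,1,1,1,1,1,1,1,1,1,1,1,1]'

```text
clock: 23.08
position: [503.8, -117.8, 335.6]
ee_rot: [-0.04, 0.706, 0.707, -0.007]
contact_force: [0.6, 0.3, -1.1]
gripper_width: 21.2
grasp_force: 59.3
```

```bash
python3 s.py
python3 - <<'E'
from h import *
s=eyes.get_image("scene");save("k.png",s,(130,40,386,232),3)
st=arm.read_state();R=Ro.from_quat(st["ee_rot"]).as_matrix();p=np.array(st["position"]);print(np.abs(st["joint_vel"]).max())
for im in(s,eyes.get_image("wrist")):
    T=(cloud(im)-p)@R;q=T[(np.hypot(T[...,0],T[...,1])<10)&(T[...,2]>30)&(T[...,2]<130)]
    if len(q)>9:print(len(q),q[q[:,2]<65].mean(0).round(1),q[q[:,2]>90].mean(0).round(1),q[:,2].max())
E
```

```text
[ 503.8 -117.8  335.6] [[-0.997, -0.046, -0.066], [-0.066, -0.004, 0.998], [-0.046, 0.999, 0.001]] tip [496.   -0.  335.7] [-0.607  0.608  0.26  -1.306 -2.197 -1.09 ] [ 0.6  0.3 -1.1] 21.172140178391885 59.3366003036499
0.007505120041879885
124 [-0.1  0.5 49. ] [-1.000e-01  8.000e-01  1.048e+02] 118.86428233102801
309 [ 4.4 -1.2 57.5] [  4.3  -1.2 102.5] 115.41023239703216
```

View pics/k.png

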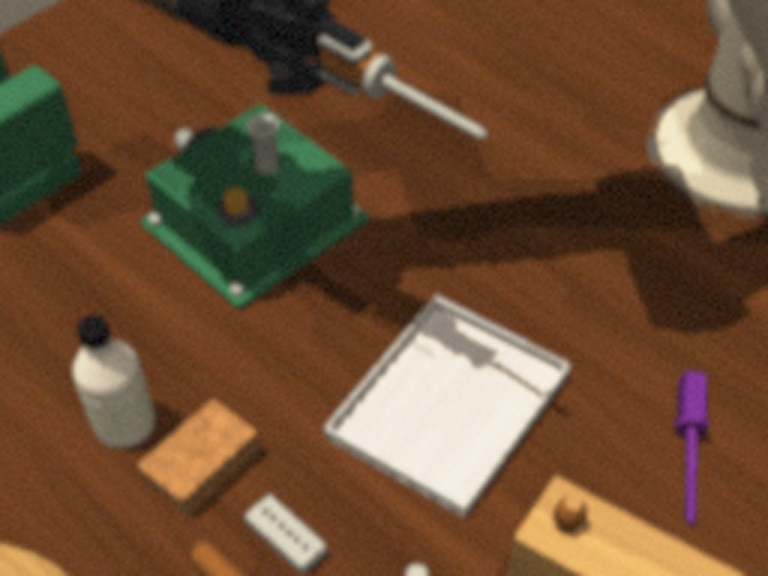

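The rod is level in the gripper, with the collar at (378,75) and the tip at (482,132) in this oblique view. The tip's measured position is (496,0,336), over the tray, whose centre is (507,-1). It is still, so I'm handing in.

```bash
python3 -c "
from h import *
print(arm.job_done())"
```

```text
the job is handed in; nothing more can be done
None
```

The gauge was lowered until its collar stopped on the tube mouth and drawn right out. It is now held level and still in the gripper, tip over the tray about 335 mm above the bench, and the job is handed in, though no verdict was returned.

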